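# Fasten the lighting box cover with its quarter-turn key

## Robot

A 7-joint arm with a two-finger parallel gripper is mounted at the origin on the work surface. World frame = base frame: x ahead of the robot, y to its left, z up, the work surface at z = 0. Lengths are in m, angles in rad, forces in N, time in s.
With the tool pointing down it reaches from about 0.425 to 0.95 m from the base axis. Payload 4.7 kg.
Tool frame: the origin (TCP) lies midway between the tips of the shut fingers; the grasp point (between the pads) lies 19 mm behind it; z points along the fingers, y is the line along which they close (so a half turn about z gives the same grasp; the last joint's range is limited). The gripper opens to 87 mm and grips with 3 to 60 N. Pads are 19 mm wide; open, the fingers measure 117 mm over their backs; the gripper's body (75 mm by 190 mm) begins 51 mm behind the grasp point.
Start: joints at [-1.294, 0.469, -0.049, 1.532, 0.024, 1.141, -0.082], TCP at [0.203, 0.644, 0.223] pointing down, gripper open.
Joint ranges: [-2.59, 2.59], [-0.33, 1.99], [-1.39, 1.29], [0.1, 2.45], [-1.04, 4.18], [0.21, 1.99], [-2.66, 2.66]. Speed limits (rad/s): [2.57, 2.57, 3.14, 3.14, 3.14, 3.14, 3.14].

## Interface

Orientations are given as a rotation vector (axis times angle).
In Python, from cell import sense, read_camera, sign_off gives the robot as it stands.
- The arm moves only by the tool step_arm, never from a script. Its argument "series" is a list of rows, each an object of numbers: "x", "y", "z": the shift along the tool's x, y, z in m; "ax", "ay", "az": the turn, a rotation vector about the tool's x, y, z in degrees. In form: [{"x": .., "y": .., "z": .., "ax": .., "ay": .., "az": ..}, ...]. A call has 1 to 12 rows; each row is the pose to reach, as a shift and turn from the pose commanded when the call began, along the tool's axes at that moment; what a row does not reach only later rows make up. A row lasts 1/10 s, in which the tool goes at most 50 mm and 8.59 degrees, less where a joint would pass 70% of its speed; a pose out of reach is approached as far as the arm can. A call with a gripper value outside its range is refused whole. "jaw" is the finger opening in m, from 0 to 0.087, set as the call begins (left out, the last holds). The fingers move at their own pace and stop on an object; "force" is the grip in N (left out, the last holds). Time passes only in rows, so rows that repeat a pose let the fingers close. It gives the time, the measured TCP pose, the force, the opening and the grip force at its end, in the units of the state.
- sense(): the state, without advancing time (a new reading comes with each control period).
- read_camera(name): name is "scene" or "top" or "wrist"; returns a dict with "img" (384x512x3 uint8, blue, green, red), "range_z" (384x512 float32, m along the optical axis (not along the pixel's ray), 0 where there is no reading), "fx", "fy", "cx", "cy" (pixels), "k1" (the pictures are not rectified: a ray, as slopes to the right and down, at radius r is drawn at 1 + k1 r^2 times it, then the intrinsics apply), "world_from_camera" (4x4, takes a point from camera to world coordinates). Camera axes: x right, y down, z forward; pixel columns grow to the right and rows downward; lengths in m; the calibration is good to about 2 mm. A picture is of the moment at which its call begins.
- sign_off(): hands the job in; it is judged then, once.
The state is a dict: "clock": time; "joints": joint angles; "qvel": joint speeds; "joint_torque": joint torques, N m; "eef_pos": TCP position; "tcp_rot": TCP orientation; "wrist_force": force on the tool from outside, world axes, zero at the start; "torque": the same for the moment, N m; "finger_gap": finger opening in m; "grip_force": force on a finger pad.
Only numpy, scipy, OpenCV 4.12 (cv2) and the standard library are available. Lean on these libraries where they do the work, as an engineer would, in place of code of your own. Each camera call takes 0.05 s, during which the arm holds its last target. There are 200 camera calls.

## Task

The cover of the stall's white lighting box is shut but not fastened. Take the flat-bladed T-key from its hook and with it press in the slotted stud, turning it clockwise until it goes into its catch and then a quarter turn on, until it drops home with its head flush with the cover. Then hang the key back on its hook, and leave everything else where it is.

Things in the scene. Friction and masses are not known exactly. Their poses are not given: they have to be found in the camera images.
- slot_key: The key to use: steel T-key, 111 mm tall, about 0.22 kg. Origin mid blade tip, z up the shank. Flat blade 28 mm wide (y), 4.5 mm thick (x), 2.5 mm thick and 26 mm wide in its last 4 mm; round shank 14 mm; black cross-handle on top, a bar 96 mm (y) x 18 mm (x) x 22 mm (z 89 to 111 mm). A half turn about z gives the same key. Hangs upright by its handle.
- slot_key_grip (a point): Centre of the slot key's cross-handle, on the shank's axis 100 mm above the blade's tip; the place to grip, closing along the key's x (18 mm).
- socket_key: Bystander: an all-steel T-key with a round socket end 22 mm thick in place of a blade and a plain round cross-bar 14 mm thick, 102 mm long, 103 mm tall; it hangs on the other hook. Origin at the middle of its lower end.
- hook_stand: Fixed counter stand: wooden foot 130 x 230 x 14 mm, upright pegboard (top at 95 mm) along its -x edge, two double hooks pointing to +x. Origin under the foot's middle. A double hook is two level 7 mm wires along x, 64 mm apart on centres, upturned 12 mm at the +x ends; a key hangs with its handle along y across both wires, its shank between them.
- hook_a (a point): Middle of the double hook at the stand's +y side, at the height of the wires' upper side (119.5 mm over the counter). The wires run straight and level from 44 mm before to 44 mm behind it along x. A hanging key's blade tip is 89 mm below this point; a key starts with its shank on this point.
- hook_b (a point): The same for the double hook at the stand's -y side, 110 mm from the other.
- driver_box: Fixed white sheet-metal lighting box, 240 mm (x) x 180 mm (y), 85 mm high. Origin under its middle. Its front 160 mm (towards -x) is closed by the bare aluminium cover; the strip behind it carries louvres and two rocker switches.
- stud_head: Steel head of the quarter-turn stud, a disc 41 mm across in a 46 mm hole in the cover, with one slot right across it, 7.5 mm wide, 7 mm deep. x along the slot, z up on the stud's axis. The origin is level with the cover's top while the stud is up, and sinks with it; the head's top is 11 mm above the origin, the slot's floor 4 mm.
- cover_stud_hole (a point): Fixed point on the stud's axis, level with the cover's top (85 mm over the counter). Below it, out of sight, lies the catch: the stud's cross pin (parallel to the slot) can enter it only within about 0.15 rad of one angle, which is joint stud = -0.12 to 0.18, differs each time and is found by pressing and turning clockwise.
- stud (a joint): Turn of the stud in rad, growing clockwise from above; at 0 the slot runs along the box's x. It starts at -0.5 to -0.3, turns stiffly (0.04 N m) and stays where left. From the entry, held down, it turns 1.57 rad clockwise to the catch's notch and meets a firm stop about 0.12 rad past it; anticlockwise is blocked soon after the entry.
- plunger (a joint): How far the stud is pressed in, in m: 0 up (head 11 mm proud). Spring: 4 N at 0, 0.5 N more per mm. Off the entry angle it stops at 0.003, the pin on the catch; at the entry it goes in to 0.017. It turns on only while held past 0.014. Let go over the notch it comes up to 0.011 and stays (flush); short of it, it stays near 0.014 (sunk); at the entry it springs back to 0.
- cover (a joint): Hinge of the cover, in rad: 0 shut, growing as it lifts at the front. It starts shut by its own weight.
- stirrer_jar: Bystander: open glass jar 84 mm across, 100 mm tall, with wooden stirrers up to 150 mm high. Origin under its middle.
- carton: Bystander: cardboard carton 100 x 100 x 130 mm. Origin under its middle.
- price_card: Bystander: small white price-card stand, 45 x 70 mm, 60 mm high. Origin under its middle.
There are look-alikes about, which are no part of the job. What is shaped like the slot_key but blue is not meant.

How it is judged:
On the way:
1. the stud has been turned past its entry and has come up into its catch, head flush with the cover within 1.5 mm (value of joint plunger between 0.0095 and 0.0125 m and value of joint stud above 1.25 rad), for 0.2 s.
At the end, for the whole second after the job is handed in: The stud is in its catch, its head flush with the shut cover within 1.5 mm; the slot key hangs upright at rest by its handle across both wires of a hook (shank within 15 mm of midway between them, handle within 17 degrees of square to them) (all of step 1 and value of joint cover below 0.015 rad and ((z of slot_key in the frame of hook_a between -0.093 and -0.084 m and y of slot_key in the frame of hook_a between -0.015 and 0.015 m and x of slot_key in the frame of hook_a between -0.038 and 0.04 m) or (z of slot_key in the frame of hook_b between -0.093 and -0.084 m and y of slot_key in the frame of hook_b between -0.015 and 0.015 m and x of slot_key in the frame of hook_b between -0.038 and 0.04 m)) and angle between the y axis of slot_key and the y axis of hook_stand, either way round below 0.3 rad and angle between slot_key's own z axis and vertical below 0.15 rad and linear speed of slot_key below 0.03 m/s); the robot touches nothing.
It fails at once if the socket key is moved by more than 30 mm (distance of socket_key from where it was at the start of the episode above 0.03 m).
It fails at once if the stirrer jar is moved by more than 30 mm (distance of stirrer_jar from where it was at the start of the episode above 0.03 m).
It fails at once if the carton is moved by more than 30 mm (distance of carton from where it was at the start of the episode above 0.03 m).
It fails at once if the price card is moved by more than 30 mm (distance of price_card from where it was at the start of the episode above 0.03 m).
It fails at once if the gripper itself presses or turns the stud instead of the key (contact force between the fingers and stud_head above 2 N).
It also fails if it takes over 72 s, if anything falls off the work surface, if the arm or the gripper's body presses on something with over 40 N, if the wrist force passes 120 N, or if a joint passes its speed limit or range.

## Working session

There is one attempt and no reset: what is moved stays moved. The work goes in short steps, Python scripts to look and compute and a tool call to move; the robot and the scene stay as the last step left them, time stands still between calls to the robot, and variables do not carry over. Pictures are saved under pics/ and viewed, at most 10 in all, crops included, and the job is handed in when it is done.

Besides the shell and the picture viewer there is one more tool, called by a JSON object that holds its "method" and its "body". step_arm: Moves the arm, as the interface text tells. Its arguments: {"type":"object","properties":{"series":{"type":"array","items":{"type":"object","properties":{"x":{"type":"number"},"y":{"type":"number"},"z":{"type":"number"},"ax":{"type":"number"},"ay":{"type":"number"},"az":{"type":"number"}}}},"jaw":{"type":"number"},"force":{"type":"number"}},"required":["series"]}

```bash
mkdir -p pics
cat > h.py <<'E'
import numpy as np, cv2
from cell import sense, read_camera, sign_off
def save(name,fn):
    c=read_camera(name); cv2.imwrite('pics/'+fn+'.png',c['img']); np.savez('pics/'+fn+'.npz',**c); return c
def load(fn): return dict(np.load('pics/'+fn+'.npz'))
def und(c,uv):
    K=np.array([[c['fx'],0,c['cx']],[0,c['fy'],c['cy']],[0,0,1.]])
    return cv2.undistortPoints(np.array(uv,float).reshape(-1,1,2),K,np.array([float(c['k1']),0,0,0])).reshape(-1,2)
def plane(c,uv,z):
    n=und(c,uv);T=c['world_from_camera'];d=np.c_[n,np.ones(len(n))]@T[:3,:3].T;o=T[:3,3]
    return o+d*((z-o[2])/d[:,2])[:,None]
def cloud(c):
    h,w=c['range_z'].shape;u,v=np.meshgrid(np.arange(w),np.arange(h))
    n=und(c,np.c_[u.ravel(),v.ravel()]);z=c['range_z'].ravel()[:,None]
    p=np.c_[n,np.ones(len(n))]*z;T=c['world_from_camera']
    return (p@T[:3,:3].T+T[:3,3]).reshape(h,w,3)
E
python3 - <<'E'
from h import *
a=save('top','top0');b=save('scene','scene0')
cv2.imwrite('pics/both0.png',cv2.resize(np.vstack([a['img'],b['img']]),(400,600)))
print(sense()); 
for c in(a,b): print(c['fx'],c['k1'],c['world_from_camera'])
E
```

```text
{'clock': 0.1, 'joints': array([-1.29390887,  0.46937579, -0.04859928,  1.53354608,  0.02416418,
        1.14101789, -0.08227992]), 'qvel': array([-0.00225353, -0.00259817,  0.00232932, -0.00073573, -0.00022019,
        0.00109752, -0.00147502]), 'joint_torque': array([ 8.47951524e-04, -5.09171104e+01, -8.10560072e-02, -2.36829937e+01,
       -6.14344329e-02,  3.45143129e-02,  7.25576365e-05]), 'eef_pos': array([0.20304711, 0.6431803 , 0.22160632]), 'tcp_rot': array([-4.78314497e-01, -3.10481243e+00,  2.75369417e-03]), 'wrist_force': array([ 0.19255574, -0.01219408, -1.09010033]), 'torque': array([-0.04686126,  0.00568939, -0.02742737]), 'grip_force': 0.0, 'finger_gap': 0.08677471349782802}
349.34732169305767 -0.016123453809335556 [[-0.01076135 -0.99674081  0.07994971  0.46298491]
 [-0.9998836   0.00986146 -0.01164208  0.01105534]
 [ 0.01081572 -0.08006569 -0.99673091  1.40701591]
 [ 0.          0.          0.          1.        ]]
454.6966109000342 -0.0029243678138428076 [[ 0.86136644  0.28971521 -0.41726844  1.16595762]
 [ 0.50789797 -0.50630081  0.69692119 -0.95965155]
 [-0.00935468 -0.81223432 -0.5832563   0.94370273]
 [ 0.          0.          0.          1.        ]]
```

View pics/top0.png

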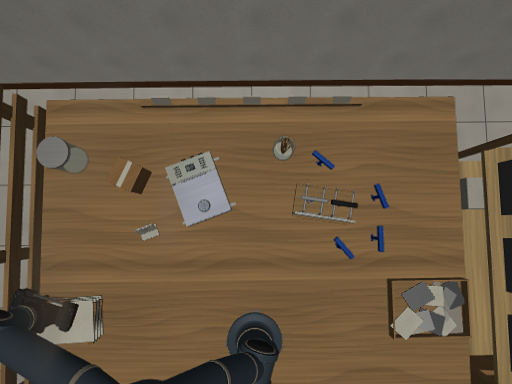

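View pics/scene0.png

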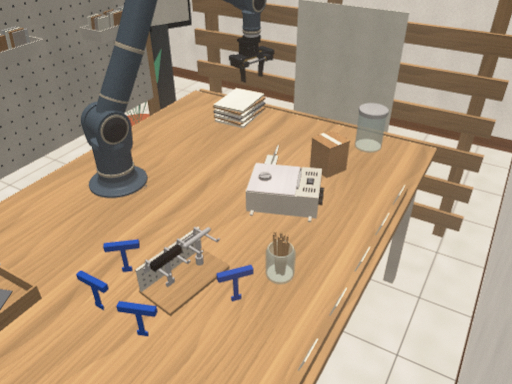

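The top view shows the stand at about (325,203), the slot key's black handle at (344,204), the socket key at (315,200), and the stud at (204,206). The blue look-alikes stand around the hook stand.

Run:
```python
from h import *
c=load('top0');P=cloud(c);im=c['img'].astype(int)
m=(im.max(2)<60)&(P[...,2]>.11)&(P[...,2]<.16);m[:, :300]=0;m[:,400:]=0;m[:180]=0;m[230:]=0
ys,xs=np.nonzero(m);print(len(xs),xs.min(),xs.max(),ys.min(),ys.max(),np.median(P[m][:,2]))
r=cv2.minAreaRect(np.c_[xs,ys].astype(np.float32));W=plane(c,cv2.boxPoints(r),.1415);print(r,W,W.mean(0))
# box cover edges
g=c['img'][140:240,150:250];
s=c['img'][190:222,188:220];
st=c['img'][175:230,285:365]
def up(a,k):return cv2.resize(a,None,fx=k,fy=k,interpolation=cv2.INTER_CUBIC)
A=up(s,12);B=cv2.resize(st,(416,286),interpolation=cv2.INTER_CUBIC)
cv2.imwrite('pics/c1.png',np.hstack([A[:384],cv2.copyMakeBorder(B,0,98,0,0,cv2.BORDER_CONSTANT)]))
z=P[...,2]; print(np.round(z[196:218:2,194:216:2]*1000).astype(int))
```

```text
120 331 357 200 207 0.14163549143423548
((343.95947265625, 203.24325561523438), (26.63263702392578, 4.767570495605469), 9.462322235107422) [[ 0.52360189 -0.28358024  0.1415    ]
 [ 0.54070632 -0.28693097  0.1415    ]
 [ 0.52374785 -0.38259022  0.1415    ]
 [ 0.50665454 -0.37913149  0.1415    ]] [ 0.52367765 -0.33305823  0.1415    ]
[[  90   93   85   89   85   87   89   90   85   91   81]
 [  86   89   79   83   84   83   85   83 1407   83   84]
 [  85   83   87   87   97   96   98   84   85   88   94]
 [  85   85   87   90   87  100   98   99   83   86   84]
 [  84   85   81   95   91   90   97   99   84   86   83]
 [  87   83   86  101   95   90   88   99   89   82   86]
 [  88   83   86   98   92   97   92   95   90   89   85]
 [  85   85   84   90   95   97   63   81   89   87   91]
 [  83   86   92   85   82   86   89   87   87   86   87]
 [  86   81   86   79   81   84   84   82   91   83   84]
 [  85   88   90   82   84   87   89   89   81   82   26]]
```

View pics/c1.png

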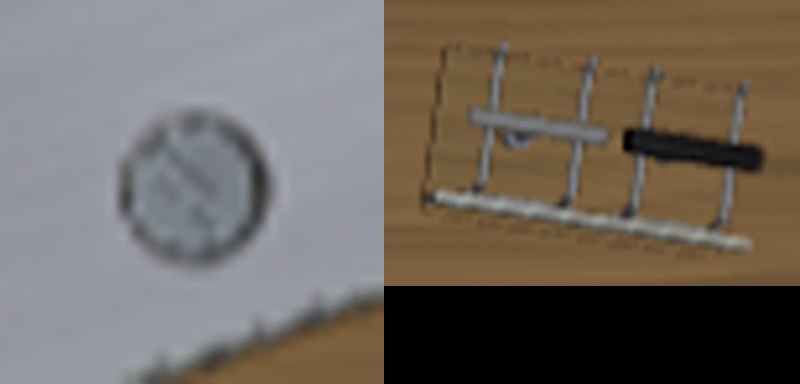

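```bash
cat >> h.py <<'E'
from scipy.spatial.transform import Rotation as R
def go(xyz,yaw,pos=None,rot=None):
    "tool-frame shift (mm) and turn (deg) to put TCP at xyz, pointing down, tool y at world yaw deg"
    s=sense();p=s['eef_pos'] if pos is None else np.array(pos);r=R.from_rotvec(s['tcp_rot'] if rot is None else rot)
    a=np.radians(yaw);y=np.array([np.cos(a),np.sin(a),0]);z=np.array([0,0,-1.]);x=np.cross(y,z)
    t=R.from_matrix(np.c_[x,y,z])
    print('shift mm',np.round(r.inv().apply(np.array(xyz)-p)*1000,1),'turn deg',np.round(np.degrees((r.inv()*t).as_rotvec()),2))
E
python3 - <<'E'
from h import *
c=load('top0');print(plane(c,[[204,206]],.096))
S=plane(c,[[204,206]],.096)[0]
go([S[0]-.03,S[1],.30],20)
c2=load('scene0');print(plane(c2,[[265,176]],.096))
E
```

```text
[[0.52092258 0.18141503 0.096     ]]
shift mm [-413.5 -353.9  -77.7] turn deg [-9.000e-02  5.000e-02  5.248e+01]
[[0.53506664 0.1741858  0.096     ]]
```

{"method": "step_arm", "body": {"series": [{"x": -0.413, "y": -0.354, "z": -0.078, "az": 52.5}, {"x": -0.413, "y": -0.354, "z": -0.078, "az": 52.5}, {"x": -0.413, "y": -0.354, "z": -0.078, "az": 52.5}, {"x": -0.413, "y": -0.354, "z": -0.078, "az": 52.5}, {"x": -0.413, "y": -0.354, "z": -0.078, "az": 52.5}, {"x": -0.413, "y": -0.354, "z": -0.078, "az": 52.5}, {"x": -0.413, "y": -0.354, "z": -0.078, "az": 52.5}, {"x": -0.413, "y": -0.354, "z": -0.078, "az": 52.5}, {"x": -0.413, "y": -0.354, "z": -0.078, "az": 52.5}, {"x": -0.413, "y": -0.354, "z": -0.078, "az": 52.5}, {"x": -0.413, "y": -0.354, "z": -0.078, "az": 52.5}, {"x": -0.413, "y": -0.354, "z": -0.078, "az": 52.5}]}}

```text
schema error: expected keys x, y, z, ax, ay, az
```

{"method": "step_arm", "body": {"series": [{"x": 0}, {"x": 0}, {"x": 0}]}}

```text
schema error: expected keys x, y, z, ax, ay, az
```

Run:
```python
from h import *
c=save('wrist','w0');s=sense();print(s['clock'],s['joints'],s['eef_pos'],s['tcp_rot']);print(c['world_from_camera'],c['fx'],c['k1'])
```

```text
0.15 [-1.29394709  0.46927849 -0.04860007  1.53338006  0.02409643  1.14099332
 -0.08230466] [0.20302639 0.64328351 0.22174218] [-4.78336841e-01 -3.10477437e+00  2.29676728e-03]
[[ 0.30069253  0.91022084  0.28474905  0.1232029 ]
 [ 0.95371972 -0.286463   -0.09142017  0.66863301]
 [-0.00164248  0.29906015 -0.95423285  0.38381693]
 [ 0.          0.          0.          1.        ]] 298.92080007643665 -0.05485495030738898
```

View pics/w0.png

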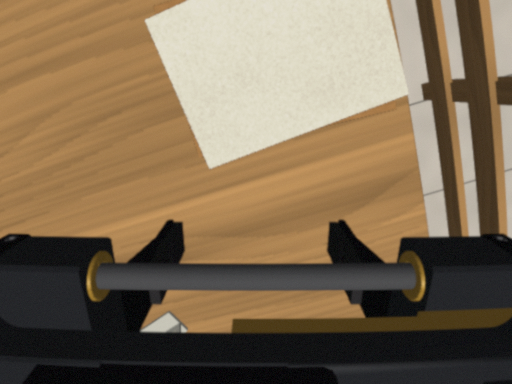

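The wrist view shows the usable area is above row 220; the fingers hide the rest. All six keys are needed in each row, so I'll send the move again and offset it so the stud is in view.

Run:
```python
from h import *
go([.55,.105,.26],20)
```

```text
shift mm [-492.9 -408.9  -37.6] turn deg [-8.000e-02  4.000e-02  5.248e+01]
```

{"method": "step_arm", "body": {"series": [{"x": -0.45, "y": -0.375, "z": -0.038, "ax": 0, "ay": 0, "az": 52.5}, {"x": -0.45, "y": -0.375, "z": -0.038, "ax": 0, "ay": 0, "az": 52.5}, {"x": -0.45, "y": -0.375, "z": -0.038, "ax": 0, "ay": 0, "az": 52.5}, {"x": -0.45, "y": -0.375, "z": -0.038, "ax": 0, "ay": 0, "az": 52.5}, {"x": -0.45, "y": -0.375, "z": -0.038, "ax": 0, "ay": 0, "az": 52.5}, {"x": -0.45, "y": -0.375, "z": -0.038, "ax": 0, "ay": 0, "az": 52.5}, {"x": -0.45, "y": -0.375, "z": -0.038, "ax": 0, "ay": 0, "az": 52.5}, {"x": -0.45, "y": -0.375, "z": -0.038, "ax": 0, "ay": 0, "az": 52.5}, {"x": -0.45, "y": -0.375, "z": -0.038, "ax": 0, "ay": 0, "az": 52.5}, {"x": -0.45, "y": -0.375, "z": -0.038, "ax": 0, "ay": 0, "az": 52.5}, {"x": -0.45, "y": -0.375, "z": -0.038, "ax": 0, "ay": 0, "az": 52.5}, {"x": -0.45, "y": -0.375, "z": -0.038, "ax": 0, "ay": 0, "az": 52.5}]}}

```text
clock: 1.35
eef_pos: [0.5207, 0.1471, 0.2609]
tcp_rot: [1.806, 2.57, -0.0]
wrist_force: [-0.0, 0.9, 0.2]
finger_gap: 0.0871
grip_force: 0.0
```

{"method": "step_arm", "body": {"series": [{"x": 0, "y": 0, "z": 0, "ax": 0, "ay": 0, "az": 0}, {"x": 0, "y": 0, "z": 0, "ax": 0, "ay": 0, "az": 0}, {"x": 0, "y": 0, "z": 0, "ax": 0, "ay": 0, "az": 0}]}}

```text
clock: 1.65
eef_pos: [0.5185, 0.1522, 0.2601]
tcp_rot: [-1.798, -2.574, 0.0]
wrist_force: [-0.2, 0.7, -0.5]
finger_gap: 0.087
grip_force: 0.0
```

Run:
```python
from h import *
c=save('wrist','w1');s=sense();print(s['clock'],s['joints'],s['eef_pos'],s['tcp_rot'])
```

```text
1.7 [-0.69066852  0.21897519  0.39086636  1.824212   -0.09308479  1.11698589
  0.08456829] [0.51847565 0.15243818 0.26016838] [-1.79773226e+00 -2.57502154e+00  2.72748228e-04]
```

View pics/w1.png

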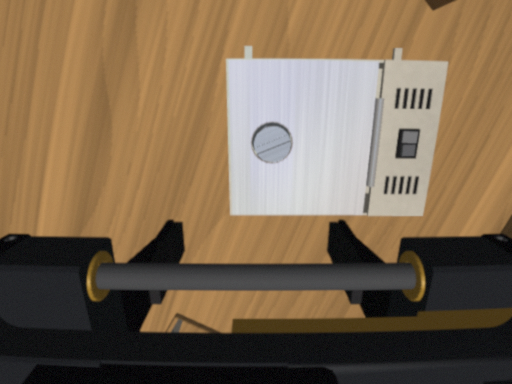

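The wrist view shows the whole box, with the stud at (272,143) and its slot clearly visible, tilted anticlockwise.

Run:
```python
from h import *
c=load('w1');im=c['img'];g=cv2.cvtColor(im,cv2.COLOR_BGR2GRAY)
# metric rectification of plane z=.096, 0.25 mm/px
S=plane(c,[[272,143]],.096)[0];print('S',S)
T=c['world_from_camera'];K=np.array([[c['fx'],0,c['cx']],[0,c['fy'],c['cy']],[0,0,1.]])
def rect(c,x0,y0,z,half,res):
    T=c['world_from_camera'];K=np.array([[c['fx'],0,c['cx']],[0,c['fy'],c['cy']],[0,0,1.]])
    q=np.arange(-half,half,res);X,Y=np.meshgrid(x0+q,y0+q);W=np.c_[X.ravel(),Y.ravel(),np.full(X.size,z)]
    Ti=np.linalg.inv(T);p,_=cv2.projectPoints(W,cv2.Rodrigues(Ti[:3,:3])[0],Ti[:3,3],K,np.array([float(c['k1']),0,0,0]))
    m=p.reshape(X.shape+(2,)).astype(np.float32);return cv2.remap(c['img'],m[...,0],m[...,1],cv2.INTER_CUBIC)
r=rect(c,S[0],S[1],.096,.03,.00025);cv2.imwrite('pics/r1.png',cv2.resize(r[::-1],(600,600)))
gg=cv2.GaussianBlur(cv2.cvtColor(r,cv2.COLOR_BGR2GRAY),(5,5),0)
for t in(90,100,110,120,130,140):
    m=(gg<t);yy,xx=np.nonzero(m);print(t,m.sum())
print(np.round(gg[120,::8]),gg[::8,120])
# box edge yaw: depth-free: cover front/side edge by bright mask
m=((g>150)&(im.max(2).astype(int)-im.min(2)<45)).astype(np.uint8);m[225:]=0
cs,_=cv2.findContours(m,cv2.RETR_EXTERNAL,cv2.CHAIN_APPROX_NONE);k=max(cs,key=cv2.contourArea)
print(cv2.boundingRect(k)); bp=cv2.boxPoints(cv2.minAreaRect(k));print(bp)
W=plane(c,bp,.085);print(W); 
for i in range(4):
  d=W[(i+1)%4]-W[i];print(np.linalg.norm(d),np.degrees(np.arctan2(d[1],d[0])))
```

```text
S [0.52395262 0.18671109 0.096     ]
90 1015
100 1605
110 2094
120 2573
130 3031
140 3759
[205 204 207 186  93 120 173 176 175 174 172 173 170 161 172 173 173 167
 145 146 165 169 166 167 168 157 172 211 211 207] [215 216 215 207 161 163 172 168 167 166 169 155 144 166 172 173 166 163
 172 172 172 175 175 174 162  95 118 192 209 211]
(226, 46, 158, 170)
[[221.8168   213.77885 ]
 [226.36935   45.334312]
 [383.30875   49.575912]
 [378.7562   218.02045 ]]
[[0.49880641 0.08340369 0.085     ]
 [0.44370706 0.26472137 0.085     ]
 [0.59983393 0.31897922 0.085     ]
 [0.68243067 0.14445348 0.085     ]]
0.18950472439788604 106.90313155956942
0.16528615616015857 19.16357181655887
0.19308406674877848 -64.67349410673084
0.19350696617615623 -161.60951616604783
```

View pics/r1.png

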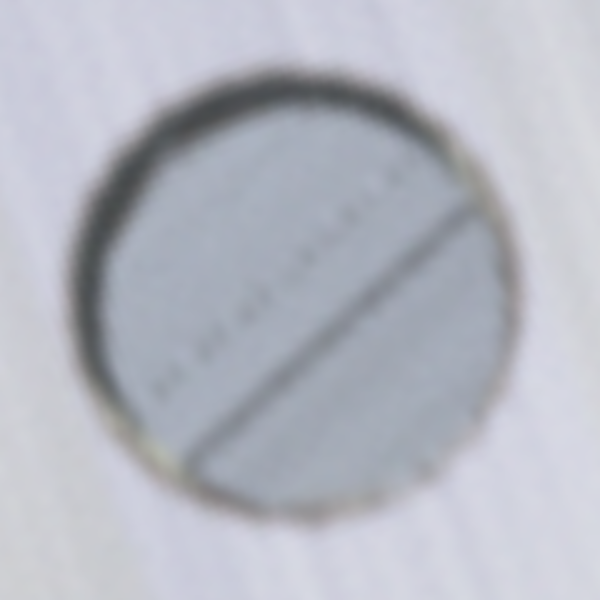

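The rectified crop (0.1 mm per pixel) puts the head's centre at (304,306), world (0.5243, 0.1861). The slot runs at a yaw of about 41.3°. Next I'll go over to the key.

Run:
```python
from h import *
go([.51,-.412,.26],-10)
```

```text
shift mm [-5.269e+02 -2.025e+02 -1.000e-01] turn deg [-6.000e-02 -3.000e-02  3.016e+01]
```

{"method": "step_arm", "body": {"series": [{"x": -0.527, "y": -0.202, "z": 0, "ax": 0, "ay": 0, "az": 30.2}, {"x": -0.527, "y": -0.202, "z": 0, "ax": 0, "ay": 0, "az": 30.2}, {"x": -0.527, "y": -0.202, "z": 0, "ax": 0, "ay": 0, "az": 30.2}, {"x": -0.527, "y": -0.202, "z": 0, "ax": 0, "ay": 0, "az": 30.2}, {"x": -0.527, "y": -0.202, "z": 0, "ax": 0, "ay": 0, "az": 30.2}, {"x": -0.527, "y": -0.202, "z": 0, "ax": 0, "ay": 0, "az": 30.2}, {"x": -0.527, "y": -0.202, "z": 0, "ax": 0, "ay": 0, "az": 30.2}, {"x": -0.527, "y": -0.202, "z": 0, "ax": 0, "ay": 0, "az": 30.2}, {"x": -0.527, "y": -0.202, "z": 0, "ax": 0, "ay": 0, "az": 30.2}, {"x": -0.527, "y": -0.202, "z": 0, "ax": 0, "ay": 0, "az": 30.2}, {"x": -0.527, "y": -0.202, "z": 0, "ax": 0, "ay": 0, "az": 30.2}, {"x": -0.527, "y": -0.202, "z": 0, "ax": 0, "ay": 0, "az": 30.2}]}}

```text
clock: 2.9
eef_pos: [0.5081, -0.4181, 0.2601]
tcp_rot: [2.414, 2.009, -0.005]
wrist_force: [-0.6, -1.1, 0.8]
finger_gap: 0.0869
grip_force: 0.0
```

{"method": "step_arm", "body": {"series": [{"x": 0, "y": 0, "z": 0, "ax": 0, "ay": 0, "az": 0}, {"x": 0, "y": 0, "z": 0, "ax": 0, "ay": 0, "az": 0}, {"x": 0, "y": 0, "z": 0, "ax": 0, "ay": 0, "az": 0}]}}

```text
clock: 3.2
eef_pos: [0.5111, -0.4107, 0.2602]
tcp_rot: [-2.405, -2.019, -0.003]
wrist_force: [-0.3, 0.6, -0.1]
finger_gap: 0.087
grip_force: 0.0
```

Run:
```python
from h import *
c=save('wrist','w2');s=sense();print(s['clock'],s['joints'],s['eef_pos'],s['tcp_rot'])
im=c['img'];P=cloud(c)
m=(im.max(2)<70)&(P[...,2]>.10)&(P[...,2]<.17);m[225:]=0
m=cv2.morphologyEx(m.astype(np.uint8),cv2.MORPH_OPEN,np.ones((3,3)))
cs,_=cv2.findContours(m,cv2.RETR_EXTERNAL,cv2.CHAIN_APPROX_NONE)
for k in cs:
  if cv2.contourArea(k)>150:
    W=plane(c,k.reshape(-1,2),.1415)[:,:2]*1000
    r=cv2.minAreaRect(W.astype(np.float32));print(cv2.boundingRect(k),r,cv2.boxPoints(r))
```

```text
3.25 [ 0.14029894  0.46951325  0.69100056  1.5670045  -0.31392213  1.21926144
  0.71289562] [ 0.51097945 -0.41093556  0.26042044] [-2.40576803 -2.01884216 -0.00241465]
(246, 43, 19, 107) ((523.2708740234375, -333.39447021484375), (93.1316909790039, 15.858490943908691), 80.46719360351562) [[ 507.73923 -378.00412]
 [ 523.3788  -380.63046]
 [ 538.8025  -288.78482]
 [ 523.16296 -286.15848]]
```

View pics/w2.png

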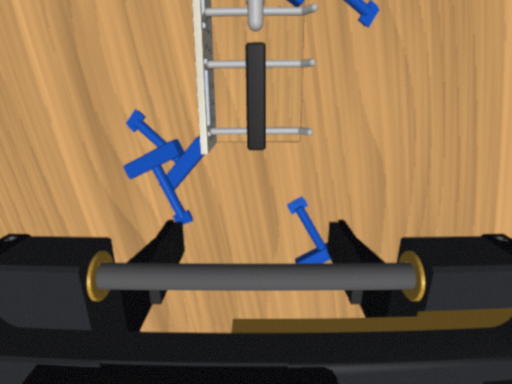

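The wrist view shows the key's handle, columns 246 to 265 and rows 43 to 150, lying across both wires at (0.5233, -0.3334). This agrees with the top camera. Next is the grip.

Run:
```python
from h import *
go([.5235,-.3333,.19],-9.5);go([.5235,-.3333,.1115],-9.5)
```

```text
shift mm [78.5 -1.2 70.6] turn deg [ 0.01 -0.1  -0.5 ]
shift mm [ 78.4  -1.2 149.1] turn deg [ 0.01 -0.1  -0.5 ]
```

{"method": "step_arm", "body": {"jaw": 0.05, "series": [{"x": 0.04, "y": -0.001, "z": 0.02, "ax": 0, "ay": -0.1, "az": -0.5}, {"x": 0.0785, "y": -0.001, "z": 0.04, "ax": 0, "ay": -0.1, "az": -0.5}, {"x": 0.0785, "y": -0.001, "z": 0.06, "ax": 0, "ay": -0.1, "az": -0.5}, {"x": 0.0785, "y": -0.001, "z": 0.07, "ax": 0, "ay": -0.1, "az": -0.5}, {"x": 0.0785, "y": -0.001, "z": 0.09, "ax": 0, "ay": -0.1, "az": -0.5}, {"x": 0.0785, "y": -0.001, "z": 0.11, "ax": 0, "ay": -0.1, "az": -0.5}, {"x": 0.0785, "y": -0.001, "z": 0.13, "ax": 0, "ay": -0.1, "az": -0.5}, {"x": 0.0785, "y": -0.001, "z": 0.149, "ax": 0, "ay": -0.1, "az": -0.5}, {"x": 0.0785, "y": -0.001, "z": 0.149, "ax": 0, "ay": -0.1, "az": -0.5}, {"x": 0.0785, "y": -0.001, "z": 0.149, "ax": 0, "ay": -0.1, "az": -0.5}, {"x": 0.0785, "y": -0.001, "z": 0.149, "ax": 0, "ay": -0.1, "az": -0.5}]}}

```text
clock: 4.35
eef_pos: [0.5232, -0.3371, 0.113]
tcp_rot: [2.399, 2.023, -0.001]
wrist_force: [-0.8, -0.0, 0.0]
finger_gap: 0.05
grip_force: 0.0
```

{"method": "step_arm", "body": {"jaw": 0.0, "force": 50, "series": [{"x": 0, "y": 0, "z": 0, "ax": 0, "ay": 0, "az": 0}, {"x": 0, "y": 0, "z": 0, "ax": 0, "ay": 0, "az": 0}, {"x": 0, "y": 0, "z": 0, "ax": 0, "ay": 0, "az": 0}, {"x": 0, "y": 0, "z": 0, "ax": 0, "ay": 0, "az": 0}, {"x": 0, "y": 0, "z": 0, "ax": 0, "ay": 0, "az": 0}, {"x": 0, "y": 0, "z": 0, "ax": 0, "ay": 0, "az": 0}]}}

```text
clock: 4.95
eef_pos: [0.5229, -0.3363, 0.1116]
tcp_rot: [2.4, 2.024, -0.002]
wrist_force: [0.8, 0.9, 0.9]
finger_gap: 0.0175
grip_force: 50.0
```

Run:
```python
from h import *
s=sense();print(s)
go([.5243,.1861,.20],131.3)
```

```text
{'clock': 4.95, 'joints': array([ 0.06502016,  0.55555612,  0.61403359,  1.80222095, -0.39410152,
        0.90743682,  0.68536097]), 'qvel': array([ 0.00052653,  0.0007404 ,  0.0007071 , -0.00043998, -0.00185525,
        0.0005057 ,  0.00126365]), 'joint_torque': array([ 1.82899344e-01, -4.52251303e+01,  8.24534833e+00, -1.83032656e+01,
        9.45787411e-02,  2.50831386e-01, -4.35462920e-03]), 'eef_pos': array([ 0.52292098, -0.33629671,  0.11163951]), 'tcp_rot': array([ 2.40025843e+00,  2.02429679e+00, -1.55609726e-03]), 'wrist_force': array([0.77317382, 0.86416708, 0.93354304]), 'torque': array([-0.12661134, -0.10366581,  0.021083  ]), 'grip_force': 49.9946665763855, 'finger_gap': 0.017466155934162026}
shift mm [515.  -86.7 -89.4] turn deg [-1.1000e-01  9.0000e-02 -1.4101e+02]
```

{"method": "step_arm", "body": {"series": [{"x": 0, "y": 0, "z": -0.03, "ax": 0, "ay": 0, "az": 0}, {"x": 0, "y": 0, "z": -0.07, "ax": 0, "ay": 0, "az": 0}, {"x": 0, "y": 0, "z": -0.11, "ax": 0, "ay": 0, "az": 0}, {"x": 0, "y": 0, "z": -0.149, "ax": 0, "ay": 0, "az": 0}, {"x": 0.05, "y": -0.01, "z": -0.149, "ax": 0, "ay": 0, "az": -8}, {"x": 0.1, "y": -0.02, "z": -0.149, "ax": 0, "ay": 0, "az": -16}, {"x": 0.145, "y": -0.03, "z": -0.149, "ax": 0, "ay": 0, "az": -24}, {"x": 0.19, "y": -0.04, "z": -0.149, "ax": 0, "ay": 0, "az": -32}, {"x": 0.235, "y": -0.05, "z": -0.149, "ax": 0, "ay": 0, "az": -40}, {"x": 0.28, "y": -0.06, "z": -0.149, "ax": 0, "ay": 0, "az": -48}, {"x": 0.325, "y": -0.07, "z": -0.149, "ax": 0, "ay": 0, "az": -56}, {"x": 0.37, "y": -0.08, "z": -0.149, "ax": 0, "ay": 0, "az": -64}]}}

```text
clock: 6.15
eef_pos: [0.5052, 0.0438, 0.2595]
tcp_rot: [-0.955, -2.992, 0.003]
wrist_force: [1.0, 0.3, -2.9]
finger_gap: 0.0173
grip_force: 50.0
```

Run:
```python
from h import *
s=sense();print(s['joints'],s['eef_pos'],s['grip_force'],s['finger_gap'])
go([.5265,.1880,.26],131.3)
```

```text
[-0.48168821  0.15827349  0.35474162  1.89329459 -0.05965283  1.10192042
  0.84887086] [0.505184   0.04377115 0.2595101 ] 49.992297906428576 0.017348168940208943
shift mm [ 66.2 129.9  -0.8] turn deg [ -0.1   -0.08 -76.71]
```

{"method": "step_arm", "body": {"series": [{"x": 0.02, "y": 0.03, "z": 0, "ax": 0, "ay": 0, "az": -8.5}, {"x": 0.04, "y": 0.06, "z": 0, "ax": 0, "ay": 0, "az": -17}, {"x": 0.055, "y": 0.09, "z": 0, "ax": 0, "ay": 0, "az": -25.5}, {"x": 0.066, "y": 0.13, "z": 0, "ax": 0, "ay": 0, "az": -34}, {"x": 0.066, "y": 0.13, "z": 0, "ax": 0, "ay": 0, "az": -42.5}, {"x": 0.066, "y": 0.13, "z": 0, "ax": 0, "ay": 0, "az": -51}, {"x": 0.066, "y": 0.13, "z": 0, "ax": 0, "ay": 0, "az": -59.5}, {"x": 0.066, "y": 0.13, "z": 0, "ax": 0, "ay": 0, "az": -68}, {"x": 0.066, "y": 0.13, "z": 0, "ax": 0, "ay": 0, "az": -76.5}, {"x": 0.066, "y": 0.13, "z": 0, "ax": 0, "ay": 0, "az": -76.5}, {"x": 0.066, "y": 0.13, "z": 0, "ax": 0, "ay": 0, "az": -76.5}, {"x": 0.066, "y": 0.13, "z": 0, "ax": 0, "ay": 0, "az": -76.5}]}}

```text
clock: 7.35
eef_pos: [0.5284, 0.1861, 0.2593]
tcp_rot: [1.091, -2.944, 0.002]
wrist_force: [-0.0, 0.4, -2.5]
finger_gap: 0.0178
grip_force: 50.0
```

{"method": "step_arm", "body": {"series": [{"x": 0, "y": 0, "z": 0, "ax": 0, "ay": 0, "az": 0}, {"x": 0, "y": 0, "z": 0, "ax": 0, "ay": 0, "az": 0}, {"x": 0, "y": 0, "z": 0, "ax": 0, "ay": 0, "az": 0}]}}

```text
clock: 7.65
eef_pos: [0.5285, 0.1863, 0.2596]
tcp_rot: [1.094, -2.944, 0.002]
wrist_force: [0.4, -0.1, -1.8]
finger_gap: 0.0173
grip_force: 50.0
```

Run:
```python
from h import *
s=sense();print(s['joints'],s['eef_pos'],s['grip_force'],s['finger_gap'])
go([.5265,.1880,.192],131.3)
```

```text
[-0.49086515  0.24879544  0.0925258   1.76781916 -0.02360999  1.12710176
  1.89123114] [0.52851937 0.18634452 0.25961319] 49.99455252662301 0.017268061609945665
shift mm [ 0.4  2.6 67.6] turn deg [-0.06 -0.08 -0.54]
```

{"method": "step_arm", "body": {"series": [{"x": 0.0004, "y": 0.0026, "z": 0.03, "ax": 0, "ay": 0, "az": -0.5}, {"x": 0.0004, "y": 0.0026, "z": 0.055, "ax": 0, "ay": 0, "az": -0.5}, {"x": 0.0004, "y": 0.0026, "z": 0.0675, "ax": 0, "ay": 0, "az": -0.5}, {"x": 0.0004, "y": 0.0026, "z": 0.0675, "ax": 0, "ay": 0, "az": -0.5}, {"x": 0.0004, "y": 0.0026, "z": 0.0675, "ax": 0, "ay": 0, "az": -0.5}, {"x": 0.0004, "y": 0.0026, "z": 0.0675, "ax": 0, "ay": 0, "az": -0.5}]}}

```text
clock: 8.25
eef_pos: [0.5276, 0.1883, 0.1936]
tcp_rot: [-1.106, 2.938, -0.002]
wrist_force: [0.5, 0.1, -1.7]
finger_gap: 0.0179
grip_force: 50.0
```

Run:
```python
from h import *
s=sense();print(s['eef_pos'],s['wrist_force'])
go([.5265,.1880,.175],131.3)
c=save('scene','s2');w=save('wrist','w3')
a=cv2.resize(c['img'][130:220,235:335],(500,450),interpolation=cv2.INTER_CUBIC)
b=cv2.resize(w['img'][180:384,130:390],(300,236))
cv2.imwrite('pics/c3.png',np.hstack([a,cv2.copyMakeBorder(b,0,214,0,0,cv2.BORDER_CONSTANT)]))
```

```text
[0.52758098 0.18826967 0.19355631] [ 0.48455395  0.06967836 -1.71609728]
shift mm [ 1.   0.5 18.6] turn deg [-0.11  0.08 -0.03]
```

View pics/c3.png

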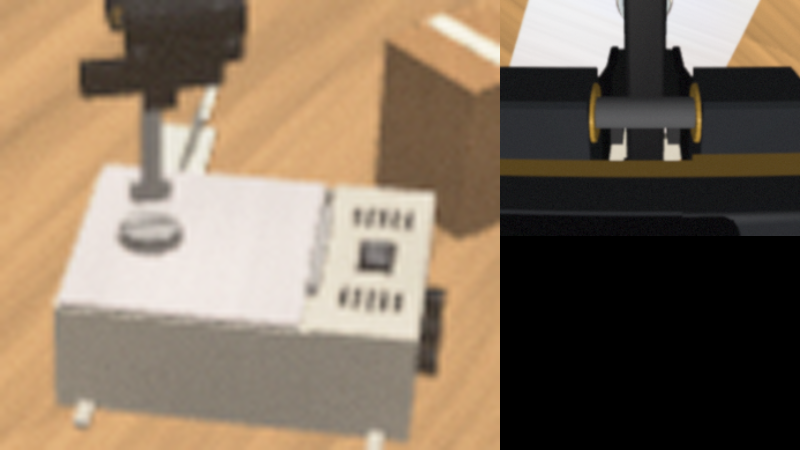

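The scene crop shows the blade at (150,190), just above the stud at (150,232). I'm lowering it into the slot.

{"method": "step_arm", "body": {"series": [{"x": 0.001, "y": 0.0005, "z": 0.004, "ax": 0, "ay": 0, "az": 0}, {"x": 0.001, "y": 0.0005, "z": 0.008, "ax": 0, "ay": 0, "az": 0}, {"x": 0.001, "y": 0.0005, "z": 0.012, "ax": 0, "ay": 0, "az": 0}, {"x": 0.001, "y": 0.0005, "z": 0.015, "ax": 0, "ay": 0, "az": 0}, {"x": 0.001, "y": 0.0005, "z": 0.018, "ax": 0, "ay": 0, "az": 0}, {"x": 0.001, "y": 0.0005, "z": 0.0206, "ax": 0, "ay": 0, "az": 0}, {"x": 0.001, "y": 0.0005, "z": 0.0206, "ax": 0, "ay": 0, "az": 0}, {"x": 0.001, "y": 0.0005, "z": 0.0206, "ax": 0, "ay": 0, "az": 0}]}}

```text
clock: 9.15
eef_pos: [0.5256, 0.1873, 0.1714]
tcp_rot: [1.107, -2.939, 0.003]
wrist_force: [0.4, -0.7, -3.1]
finger_gap: 0.0175
grip_force: 50.0
```

Run:
```python
from h import *
s=sense();print(s['eef_pos'],s['wrist_force'],s['torque'])
```

```text
[0.52561396 0.18727159 0.1714276 ] [ 0.39413967 -0.69119581 -3.05891678] [-0.12027155 -0.16280523  0.06291216]
```

{"method": "step_arm", "body": {"series": [{"x": 0, "y": 0, "z": 0.002, "ax": 0, "ay": 0, "az": 0}, {"x": 0, "y": 0, "z": 0.004, "ax": 0, "ay": 0, "az": 0}, {"x": 0, "y": 0, "z": 0.006, "ax": 0, "ay": 0, "az": 0}, {"x": 0, "y": 0, "z": 0.006, "ax": 0, "ay": 0, "az": 0}]}}

```text
clock: 9.55
eef_pos: [0.5262, 0.1877, 0.1668]
tcp_rot: [-1.107, 2.939, -0.002]
wrist_force: [0.3, -2.5, 6.0]
finger_gap: 0.0177
grip_force: 50.0
```

{"method": "step_arm", "body": {"series": [{"x": 0, "y": -0.0002, "z": 0.001, "ax": 0, "ay": 0, "az": 3}, {"x": 0, "y": -0.0003, "z": 0.002, "ax": 0, "ay": 0, "az": 6}, {"x": 0, "y": -0.0005, "z": 0.002, "ax": 0, "ay": 0, "az": 9}, {"x": 0.0001, "y": -0.0006, "z": 0.002, "ax": 0, "ay": 0, "az": 12}, {"x": 0.0001, "y": -0.0008, "z": 0.002, "ax": 0, "ay": 0, "az": 15}, {"x": 0.0001, "y": -0.0009, "z": 0.002, "ax": 0, "ay": 0, "az": 18}, {"x": 0.0002, "y": -0.001, "z": 0.002, "ax": 0, "ay": 0, "az": 21}]}}

```text
clock: 10.25
eef_pos: [0.527, 0.1866, 0.165]
tcp_rot: [-0.549, 3.091, -0.002]
wrist_force: [0.1, -2.1, 5.2]
finger_gap: 0.018
grip_force: 50.0
```

{"method": "step_arm", "body": {"series": [{"x": 0, "y": 0, "z": 0.002, "ax": 0, "ay": 0, "az": 0}, {"x": 0, "y": 0, "z": 0.004, "ax": 0, "ay": 0, "az": 0}, {"x": 0, "y": 0, "z": 0.004, "ax": 0, "ay": 0, "az": 0}]}}

```text
clock: 10.55
eef_pos: [0.527, 0.1867, 0.1609]
tcp_rot: [-0.552, 3.091, -0.002]
wrist_force: [-0.3, -1.9, 5.3]
finger_gap: 0.018
grip_force: 50.0
```

{"method": "step_arm", "body": {"series": [{"x": 0, "y": 0, "z": 0.003, "ax": 0, "ay": 0, "az": 0}, {"x": 0, "y": 0, "z": 0.006, "ax": 0, "ay": 0, "az": 0}, {"x": 0, "y": 0, "z": 0.008, "ax": 0, "ay": 0, "az": 0}, {"x": 0, "y": 0, "z": 0.0095, "ax": 0, "ay": 0, "az": 0}, {"x": 0, "y": 0, "z": 0.0095, "ax": 0, "ay": 0, "az": 0}]}}

```text
clock: 11.05
eef_pos: [0.5276, 0.1869, 0.1528]
tcp_rot: [-0.552, 3.09, -0.001]
wrist_force: [-0.4, -1.3, 12.3]
finger_gap: 0.0172
grip_force: 50.0
```

Run:
```python
from h import *
s=sense();print(s['eef_pos'],s['tcp_rot'],s['joints'],s['wrist_force'],s['torque'])
```

```text
[0.52756946 0.1869021  0.15275242] [-5.51979487e-01  3.08959019e+00 -1.22832010e-03] [-0.5403969   0.35300664  0.15576734  1.89603526 -0.06697903  0.89473552
  1.57208589] [-0.35765844 -1.31271285 12.29039378] [-0.58204316  0.55399048 -0.02099627]
```

{"method": "step_arm", "body": {"series": [{"x": 0, "y": -0.0004, "z": 0.0005, "ax": 0, "ay": 0, "az": 7.5}, {"x": 0.0001, "y": -0.0008, "z": 0.0005, "ax": 0, "ay": 0, "az": 15}, {"x": 0.0003, "y": -0.0012, "z": 0.0005, "ax": 0, "ay": 0, "az": 23}, {"x": 0.0005, "y": -0.0015, "z": 0.0005, "ax": 0, "ay": 0, "az": 31}, {"x": 0.0007, "y": -0.0018, "z": 0.0005, "ax": 0, "ay": 0, "az": 39}, {"x": 0.001, "y": -0.0021, "z": 0.0005, "ax": 0, "ay": 0, "az": 47}, {"x": 0.0013, "y": -0.0024, "z": 0.0005, "ax": 0, "ay": 0, "az": 55}, {"x": 0.0016, "y": -0.0026, "z": 0.0005, "ax": 0, "ay": 0, "az": 63}, {"x": 0.002, "y": -0.0028, "z": 0.0005, "ax": 0, "ay": 0, "az": 71}, {"x": 0.0023, "y": -0.0028, "z": 0.0005, "ax": 0, "ay": 0, "az": 79}, {"x": 0.0027, "y": -0.0029, "z": 0.0005, "ax": 0, "ay": 0, "az": 86}, {"x": 0.003, "y": -0.0029, "z": 0.0005, "ax": 0, "ay": 0, "az": 92}]}}

```text
clock: 12.25
eef_pos: [0.5264, 0.1838, 0.1527]
tcp_rot: [1.844, 2.54, 0.006]
wrist_force: [-1.4, -0.3, 15.4]
finger_gap: 0.0175
grip_force: 50.0
```

```bash
cat >> h.py <<'E'
def st():
    s=sense();r=R.from_rotvec(s['tcp_rot']).as_matrix();print(s['clock'],s['eef_pos'],'yaw',np.degrees(np.arctan2(r[1,1],r[0,1])),'F',s['wrist_force'],'M',s['torque'],s['finger_gap'],s['joints'])
E
python3 -c "
from h import *
st()"
```

```text
12.25 [0.52644371 0.1837574  0.15269887] yaw 18.028135312216044 F [-1.35566199 -0.32150358 15.36103925] M [-0.45048894  0.41904967  0.04105239] 0.017516915376116788 [-0.8157066   0.37719412  0.51603147  1.91795699 -0.23385909  0.90034264
  0.13033982]
```

{"method": "step_arm", "body": {"series": [{"x": 0, "y": -0.0001, "z": 0, "ax": 0, "ay": 0, "az": 2}, {"x": 0, "y": -0.0002, "z": 0, "ax": 0, "ay": 0, "az": 4}, {"x": 0, "y": -0.0003, "z": 0, "ax": 0, "ay": 0, "az": 6}, {"x": 0, "y": -0.0003, "z": 0, "ax": 0, "ay": 0, "az": 6}]}}

```text
clock: 12.65
eef_pos: [0.5263, 0.1837, 0.1527]
tcp_rot: [1.97, 2.444, 0.007]
wrist_force: [-0.9, -1.3, 15.8]
finger_gap: 0.0173
grip_force: 50.0
```

```bash
python3 -c "
from h import *
st()"
```

```text
12.65 [0.52629138 0.18371018 0.15273048] yaw 12.256838287337192 F [-0.88648639 -1.25167772 15.78746344] M [-0.43209213  0.41076605  0.04327844] 0.017253953099946442 [-0.83410347  0.38035464  0.54034753  1.91942814 -0.24575165  0.90155955
  0.04141979]
```

{"method": "step_arm", "body": {"series": [{"x": 0, "y": -0.0001, "z": 0, "ax": 0, "ay": 0, "az": 1.5}, {"x": 0, "y": -0.0002, "z": 0, "ax": 0, "ay": 0, "az": 3}, {"x": 0, "y": -0.0002, "z": 0, "ax": 0, "ay": 0, "az": 4.5}, {"x": 0, "y": -0.0002, "z": 0, "ax": 0, "ay": 0, "az": 4.5}]}}

```text
clock: 13.05
eef_pos: [0.5261, 0.1837, 0.1527]
tcp_rot: [2.064, 2.365, 0.007]
wrist_force: [-0.8, -1.4, 15.4]
finger_gap: 0.0173
grip_force: 50.0
```

```bash
python3 -c "
from h import *
st()"
```

```text
13.05 [0.52614536 0.18367938 0.15273426] yaw 7.765501240642361 F [-0.80722895 -1.44042617 15.36090818] M [-0.42715701  0.3989155   0.01412765] 0.017303640249531686 [-0.84818137  0.38301317  0.559117    1.92054146 -0.25518908  0.90271029
 -0.02759753]
```

{"method": "step_arm", "body": {"series": [{"x": 0, "y": -0.0001, "z": 0, "ax": 0, "ay": 0, "az": 1.5}, {"x": 0, "y": -0.0002, "z": 0, "ax": 0, "ay": 0, "az": 3}, {"x": 0, "y": -0.0002, "z": 0, "ax": 0, "ay": 0, "az": 4.5}, {"x": 0, "y": -0.0002, "z": 0, "ax": 0, "ay": 0, "az": 4.5}]}}

```text
clock: 13.45
eef_pos: [0.526, 0.1836, 0.1527]
tcp_rot: [2.156, 2.282, 0.007]
wrist_force: [-1.1, -1.6, 14.7]
finger_gap: 0.0174
grip_force: 50.0
```

```bash
python3 -c "
from h import *
st()"
```

```text
13.45 [0.52595523 0.18361016 0.15271076] yaw 3.2601271425018608 F [-1.07747882 -1.61018916 14.68195507] M [-0.41313424  0.38701094  0.05030974] 0.01744029911089813 [-0.86249567  0.38587274  0.57825064  1.92175303 -0.26476618  0.9039583
 -0.09667392]
```

{"method": "step_arm", "body": {"series": [{"x": 0, "y": -0.0001, "z": 0, "ax": 0, "ay": 0, "az": 1.5}, {"x": 0, "y": -0.0002, "z": 0, "ax": 0, "ay": 0, "az": 3}, {"x": 0, "y": -0.0002, "z": 0, "ax": 0, "ay": 0, "az": 4.5}, {"x": 0, "y": -0.0002, "z": 0, "ax": 0, "ay": 0, "az": 4.5}]}}

```text
clock: 13.85
eef_pos: [0.5256, 0.1837, 0.1527]
tcp_rot: [2.243, 2.196, 0.007]
wrist_force: [-1.0, -1.1, 16.0]
finger_gap: 0.0177
grip_force: 50.0
```

```bash
python3 -c "
from h import *
st()"
```

```text
13.85 [0.5256153  0.18367916 0.15268866] yaw -1.2136982208904106 F [-1.030183   -1.10358981 15.95358198] M [-0.40436689  0.46472938  0.11618349] 0.017654363958253583 [-0.87691353  0.38888628  0.59731202  1.92294111 -0.27453234  0.90564728
 -0.16528116]
```

The moment has risen, so this is the stop. I'll back off about 13° (6° of play plus 7°), then lift slowly.

{"method": "step_arm", "body": {"series": [{"x": 0, "y": 0.0002, "z": 0, "ax": 0, "ay": 0, "az": -4}, {"x": 0, "y": 0.0004, "z": 0, "ax": 0, "ay": 0, "az": -8}, {"x": 0, "y": 0.0006, "z": 0, "ax": 0, "ay": 0, "az": -12}, {"x": 0, "y": 0.0006, "z": 0, "ax": 0, "ay": 0, "az": -13}, {"x": 0, "y": 0.0006, "z": -0.002, "ax": 0, "ay": 0, "az": -13}, {"x": 0, "y": 0.0006, "z": -0.004, "ax": 0, "ay": 0, "az": -13}, {"x": 0, "y": 0.0006, "z": -0.006, "ax": 0, "ay": 0, "az": -13}, {"x": 0, "y": 0.0006, "z": -0.006, "ax": 0, "ay": 0, "az": -13}]}}

```text
clock: 14.65
eef_pos: [0.5257, 0.1836, 0.1575]
tcp_rot: [1.98, 2.436, 0.005]
wrist_force: [-0.4, -0.7, 7.0]
finger_gap: 0.0174
grip_force: 50.0
```

```bash
python3 -c "
from h import *
st()"
```

```text
14.65 [0.52568596 0.18358042 0.15753818] yaw 11.779308173380407 F [-0.40755678 -0.68547158  6.99890532] M [-0.23204695 -0.09007746 -0.02675899] 0.017391270898192264 [-0.83833278  0.37401852  0.5444422   1.91564043 -0.24114215  0.91223131
  0.02911302]
```

{"method": "step_arm", "body": {"series": [{"x": 0, "y": 0, "z": -0.002, "ax": 0, "ay": 0, "az": 0}, {"x": 0, "y": 0, "z": -0.004, "ax": 0, "ay": 0, "az": 0}, {"x": 0, "y": 0, "z": -0.004, "ax": 0, "ay": 0, "az": 0}]}}

```text
clock: 14.95
eef_pos: [0.5243, 0.1834, 0.1597]
tcp_rot: [1.98, 2.437, 0.0]
wrist_force: [2.2, 0.6, -2.9]
finger_gap: 0.0175
grip_force: 50.0
```

{"method": "step_arm", "body": {"series": [{"x": 0, "y": 0, "z": -0.004, "ax": 0, "ay": 0, "az": 0}, {"x": 0, "y": 0, "z": -0.01, "ax": 0, "ay": 0, "az": 0}, {"x": 0, "y": 0, "z": -0.03, "ax": 0, "ay": 0, "az": 0}, {"x": 0, "y": 0, "z": -0.06, "ax": 0, "ay": 0, "az": 0}, {"x": 0, "y": 0, "z": -0.1, "ax": 0, "ay": 0, "az": 0}, {"x": -0.05, "y": 0, "z": -0.1, "ax": 0, "ay": 0, "az": 0}, {"x": -0.095, "y": 0, "z": -0.1, "ax": 0, "ay": 0, "az": 0}, {"x": -0.095, "y": 0, "z": -0.1, "ax": 0, "ay": 0, "az": 0}, {"x": -0.095, "y": 0, "z": -0.1, "ax": 0, "ay": 0, "az": 0}]}}

```text
clock: 15.85
eef_pos: [0.5425, 0.0884, 0.2597]
tcp_rot: [-1.985, -2.434, 0.004]
wrist_force: [0.2, 0.9, -1.5]
finger_gap: 0.0173
grip_force: 50.0
```

Run:
```python
from h import *
st();c=save('wrist','w4');s=save('scene','s4')
a=cv2.resize(c['img'][60:230,170:370],(400,340),interpolation=cv2.INTER_CUBIC)
b=cv2.resize(s['img'][130:220,235:335],(400,360),interpolation=cv2.INTER_CUBIC)
cv2.imwrite('pics/c4.png',np.hstack([a,b[:340]]))
P=cloud(c)[...,2];px=c['img']
go([.5235,-.3362,.26],-9.5)
```

```text
15.85 [0.5425055  0.08839798 0.25965234] yaw 11.57978261959214 F [ 0.19886946  0.9304082  -1.46212359] M [ 0.00666824 -0.00932679  0.03148101] 0.017269466871711187 [-0.75089737  0.25694449  0.62894049  1.81341764 -0.16517563  1.12656696
  0.13623016]
shift mm [-4.142e+02 -1.064e+02 -2.000e-01] turn deg [-0.13  0.06 21.36]
```

View pics/c4.png

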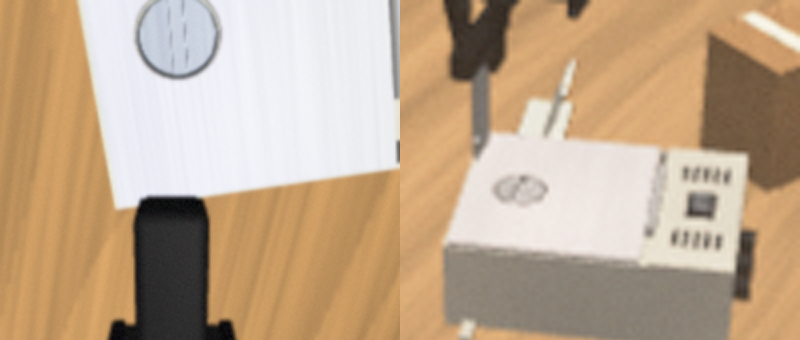

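The stud is flush with the cover: the left crop shows it at (178,38), level, and the right crop shows it at (520,190). Before hanging the key, I'll check whether it slipped in the grip.

Run:
```python
from h import *
for f in('w3','w4'):
    c=load(f);g=c['img'].max(2)
    for u in (250,256,262):
        col=g[:235,u];d=np.nonzero(col<70)[0];print(f,u,d.min() if len(d) else None,end=' ')
    row=g[200];d=np.nonzero(row<70)[0];d=d[(d>200)&(d<320)];print('row200',d.min(),d.max())
# shank tilt in scene: compare with vertical projected
c=load('s4');g=cv2.cvtColor(c['img'],cv2.COLOR_BGR2GRAY)
T=c['world_from_camera'];Ti=np.linalg.inv(T);K=np.array([[c['fx'],0,c['cx']],[0,c['fy'],c['cy']],[0,0,1.]])
s=sense();r=R.from_rotvec(s['tcp_rot']);k=s['eef_pos']+r.apply([.0029,0,0])
z=k[2]-np.array([-.008,.0,.02,.04,.06,.081]);W=np.c_[np.tile(k[:2],(6,1)),z]
p=cv2.projectPoints(W,cv2.Rodrigues(Ti[:3,:3])[0],Ti[:3,3],K,np.array([float(c['k1']),0,0,0]))[0].reshape(-1,2);print(p.round(1))
for q in p:
    v=int(round(q[1]));print(v,g[v,int(q[0])-10:int(q[0])+11])
```

```text
w3 250 158 w3 256 158 w3 262 159 row200 238 272
w4 250 159 w4 256 159 w4 262 159 row200 238 273
[[254.4 142.1]
 [254.4 144.4]
 [254.5 150.1]
 [254.5 155.7]
 [254.6 161.2]
 [254.6 166.9]]
142 [180 179 177 153  83  58  57  59  55  58  54  50  51  55  53  48  59 116
 166 169 174]
144 [178 174 159 111  56  56  55  57  57  56  53  55  56  55  55  52  70 130
 178 179 180]
150 [161 157 158 155 137 124 122 122 120 108 115 115 119 146 174 178 179 183
 183 182 181]
156 [166 167 170 169 170 172 173 181 162 120 115 120 121 151 180 176 175 170
 171 171 174]
161 [175 180 184 185 184 183 184 182 166 125 114 119 122 147 174 175 175 172
 169 171 182]
167 [186 182 185 179 179 174 171 169 162 136 119 161 220 232 230 232 229 229
 230 229 231]
```

The key hasn't slipped: the handle end is at row 158 then 159, and the shank is still vertical. Now I'll take it back to the hook.

{"method": "step_arm", "body": {"series": [{"x": -0.04, "y": -0.01, "z": 0, "ax": 0, "ay": 0, "az": 2}, {"x": -0.08, "y": -0.02, "z": 0, "ax": 0, "ay": 0, "az": 4}, {"x": -0.12, "y": -0.03, "z": 0, "ax": 0, "ay": 0, "az": 6}, {"x": -0.16, "y": -0.04, "z": 0, "ax": 0, "ay": 0, "az": 8}, {"x": -0.2, "y": -0.05, "z": 0, "ax": 0, "ay": 0, "az": 10}, {"x": -0.24, "y": -0.06, "z": 0, "ax": 0, "ay": 0, "az": 12}, {"x": -0.28, "y": -0.07, "z": 0, "ax": 0, "ay": 0, "az": 14}, {"x": -0.32, "y": -0.08, "z": 0, "ax": 0, "ay": 0, "az": 16}, {"x": -0.36, "y": -0.09, "z": 0, "ax": 0, "ay": 0, "az": 18}, {"x": -0.4, "y": -0.1, "z": 0, "ax": 0, "ay": 0, "az": 20}, {"x": -0.414, "y": -0.106, "z": 0, "ax": 0, "ay": 0, "az": 21.3}, {"x": -0.414, "y": -0.106, "z": 0, "ax": 0, "ay": 0, "az": 21.3}]}}

```text
clock: 17.15
eef_pos: [0.5232, -0.3385, 0.2599]
tcp_rot: [2.401, 2.026, -0.005]
wrist_force: [-0.4, 0.6, -1.3]
finger_gap: 0.0178
grip_force: 50.0
```

{"method": "step_arm", "body": {"series": [{"x": 0, "y": 0, "z": 0, "ax": 0, "ay": 0, "az": 0}, {"x": 0, "y": 0, "z": 0, "ax": 0, "ay": 0, "az": 0}, {"x": 0, "y": 0, "z": 0, "ax": 0, "ay": 0, "az": 0}, {"x": 0, "y": 0, "z": 0, "ax": 0, "ay": 0, "az": 0}]}}

```text
clock: 17.55
eef_pos: [0.5246, -0.3357, 0.2604]
tcp_rot: [2.395, 2.032, -0.001]
wrist_force: [0.3, -0.1, -1.9]
finger_gap: 0.0176
grip_force: 50.0
```

```bash
python3 -c "
from h import *
st();go([.5235,-.3362,.1125],-9.6)"
```

```text
17.55 [ 0.52464414 -0.33566733  0.26042702] yaw -9.392220206227284 F [ 0.25893435 -0.10837456 -1.88181379] M [-0.1075852   0.02652913 -0.04203805] 0.017598012560935062 [-0.07989844  0.43634238  0.81646993  1.65333158 -0.33614064  1.19848696
  0.64971682]
shift mm [ -0.6  -1.1 147.9] turn deg [0.01 0.05 0.21]
```

{"method": "step_arm", "body": {"series": [{"x": -0.0006, "y": -0.0011, "z": 0.02, "ax": 0, "ay": 0, "az": 0}, {"x": -0.0006, "y": -0.0011, "z": 0.04, "ax": 0, "ay": 0, "az": 0}, {"x": -0.0006, "y": -0.0011, "z": 0.06, "ax": 0, "ay": 0, "az": 0}, {"x": -0.0006, "y": -0.0011, "z": 0.08, "ax": 0, "ay": 0, "az": 0}, {"x": -0.0006, "y": -0.0011, "z": 0.1, "ax": 0, "ay": 0, "az": 0}, {"x": -0.0006, "y": -0.0011, "z": 0.12, "ax": 0, "ay": 0, "az": 0}, {"x": -0.0006, "y": -0.0011, "z": 0.135, "ax": 0, "ay": 0, "az": 0}, {"x": -0.0006, "y": -0.0011, "z": 0.142, "ax": 0, "ay": 0, "az": 0}, {"x": -0.0006, "y": -0.0011, "z": 0.146, "ax": 0, "ay": 0, "az": 0}, {"x": -0.0006, "y": -0.0011, "z": 0.148, "ax": 0, "ay": 0, "az": 0}, {"x": -0.0006, "y": -0.0011, "z": 0.148, "ax": 0, "ay": 0, "az": 0}, {"x": -0.0006, "y": -0.0011, "z": 0.148, "ax": 0, "ay": 0, "az": 0}]}}

```text
clock: 18.75
eef_pos: [0.5232, -0.338, 0.1131]
tcp_rot: [2.396, 2.028, -0.001]
wrist_force: [0.6, -0.2, -3.0]
finger_gap: 0.0174
grip_force: 50.0
```

```bash
python3 -c "
from h import *
st()"
```

```text
18.75 [ 0.52318134 -0.33797223  0.11308353] yaw -9.51840305742927 F [ 0.61047714 -0.21221473 -2.98957179] M [-0.09420037  0.0323163  -0.00691173] 0.017418844908848836 [-1.35541681e-03  5.84252179e-01  7.20735286e-01  1.80261058e+00
 -4.69159967e-01  9.31339030e-01  7.57823878e-01]
```

{"method": "step_arm", "body": {"series": [{"x": 0.001, "y": 0, "z": 0.001, "ax": 0, "ay": 0, "az": 0}, {"x": 0.0017, "y": 0, "z": 0.0018, "ax": 0, "ay": 0, "az": 0}, {"x": 0.0017, "y": 0, "z": 0.0018, "ax": 0, "ay": 0, "az": 0}, {"x": 0.0017, "y": 0, "z": 0.0018, "ax": 0, "ay": 0, "az": 0}]}}

```text
clock: 19.15
eef_pos: [0.5233, -0.3367, 0.1115]
tcp_rot: [2.397, 2.028, -0.002]
wrist_force: [-1.6, -1.0, 5.6]
finger_gap: 0.0178
grip_force: 50.0
```

{"method": "step_arm", "body": {"jaw": 0.05, "force": 10, "series": [{"x": 0, "y": 0, "z": 0, "ax": 0, "ay": 0, "az": 0}, {"x": 0, "y": 0, "z": 0, "ax": 0, "ay": 0, "az": 0}, {"x": 0, "y": 0, "z": 0, "ax": 0, "ay": 0, "az": 0}, {"x": 0, "y": 0, "z": 0, "ax": 0, "ay": 0, "az": 0}, {"x": 0, "y": 0, "z": 0, "ax": 0, "ay": 0, "az": 0}]}}

```text
clock: 19.65
eef_pos: [0.5231, -0.3359, 0.1104]
tcp_rot: [2.397, 2.029, -0.002]
wrist_force: [1.4, -0.3, 0.3]
finger_gap: 0.047
grip_force: 0.0
```

{"method": "step_arm", "body": {"series": [{"x": 0, "y": 0, "z": -0.01, "ax": 0, "ay": 0, "az": 0}, {"x": 0, "y": 0, "z": -0.03, "ax": 0, "ay": 0, "az": 0}, {"x": 0, "y": 0, "z": -0.06, "ax": 0, "ay": 0, "az": 0}, {"x": 0, "y": 0, "z": -0.1, "ax": 0, "ay": 0, "az": 0}, {"x": 0, "y": 0, "z": -0.149, "ax": 0, "ay": 0, "az": 0}, {"x": -0.04, "y": 0, "z": -0.149, "ax": 0, "ay": 0, "az": 0}, {"x": -0.078, "y": 0, "z": -0.149, "ax": 0, "ay": 0, "az": 0}, {"x": -0.078, "y": 0, "z": -0.149, "ax": 0, "ay": 0, "az": 0}, {"x": -0.078, "y": 0, "z": -0.149, "ax": 0, "ay": 0, "az": 0}, {"x": -0.078, "y": 0, "z": -0.149, "ax": 0, "ay": 0, "az": 0}]}}

```text
clock: 20.65
eef_pos: [0.5108, -0.4116, 0.2597]
tcp_rot: [2.397, 2.031, -0.001]
wrist_force: [0.4, 1.0, -0.5]
finger_gap: 0.0497
grip_force: 0.0
```

Run:
```python
from h import *
st();c=save('wrist','w5');im=c['img'];P=cloud(c)
m=(im.max(2)<70)&(P[...,2]>.10)&(P[...,2]<.17);m[225:]=0
m=cv2.morphologyEx(m.astype(np.uint8),cv2.MORPH_OPEN,np.ones((3,3)))
for k in cv2.findContours(m,cv2.RETR_EXTERNAL,cv2.CHAIN_APPROX_NONE)[0]:
  if cv2.contourArea(k)>150:
    W=plane(c,k.reshape(-1,2),.1415)[:,:2]*1000
    print(cv2.boundingRect(k),cv2.minAreaRect(W.astype(np.float32)),np.median(P[m>0][:,2]))
t=save('top','t5');a=load('top0')
d=cv2.absdiff(t['img'],a['img']).max(2)[90:235,100:420]
print((d>50).sum())
```

```text
20.65 [ 0.51075567 -0.41161875  0.25968885] yaw -9.45581549366587 F [ 0.44532677  1.02294459 -0.539578  ] M [-0.09326518  0.06507964 -0.02437497] 0.049736694561745974 [ 0.06975005  0.4997777   0.80838863  1.57198326 -0.3757383   1.23192854
  0.77818956]
(247, 42, 18, 106) ((522.5892333984375, -333.23114013671875), (91.73406982421875, 15.977774620056152), 80.58146667480469) 0.1414878545512488
2988
```

View pics/w5.png

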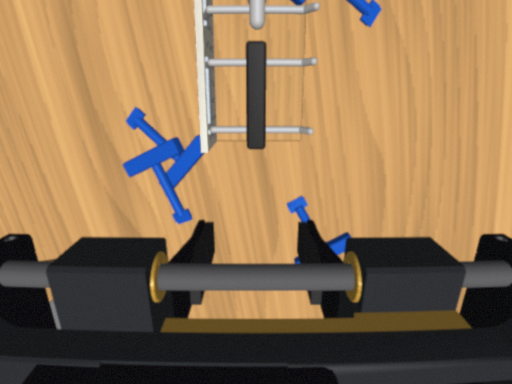

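The key hangs at its original place on hook_b, with the handle at columns 247 to 265 and rows 42 to 148. The stud is flush and nothing touches the gripper, so I'll hand the job in.

```bash
python3 -c "
from h import *
print(sign_off())"
```

```text
the job is handed in; nothing more can be done
None
```

The job is handed in at about 21 s: in the last pictures the stud sat flush in its catch and the slot key hung on its hook within about 1 mm of its starting place; the hand-in returned no verdict.

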